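# Clamp a bearing housing in the bench screw press with a quarter turn past contact

## Robot

A 6-joint arm with a two-finger parallel gripper is mounted at the origin on the work surface. World frame = base frame: x ahead of the robot, y to its left, z up, the work surface at z = 0. Lengths are in m, angles in rad, forces in N, time in s.
With the tool pointing down it reaches from about 0.275 to 0.75 m from the base axis. Payload 10.2 kg.
Tool frame: the origin (TCP) lies between the finger pads; the fingertips stand ctrl.tip_extent ahead of it and the grasp point (between the pads) lies 2 mm behind it (ctrl.tip_extent is the distance from the TCP to the fingertips, in m); z points along the fingers, y is the direction in which the jaws open and shut (so a half turn about z gives the same grasp; the last joint's range is limited). The gripper opens to 88 mm and grips with 3 to 60 N. Pads are 18 mm wide; open, the fingers measure 123 mm over their backs; the gripper's body (75 mm by 187 mm) begins 45 mm behind the grasp point.
Start: joints at [1.061, 0.313, 1.498, -0, 1.331, -0.223], TCP at [0.149, 0.504, 0.256] pointing down, gripper open.
Joint ranges: [-2.94, 2.94], [-0.97, 2.17], [0.19, 2.56], [-1.23, 4.37], [0.02, 3.11], [-2.88, 2.88]. Speed limits (rad/s): [2.39, 2.39, 3.01, 3.14, 3.14, 3.14].

## Interface

Orientations are given as a rotation vector (axis times angle).
In Python, from rig import ctrl, grab_frame, camera_model gives the robot as it stands.
- The arm moves only by the shell command python3 -m inch 'ROWS' [FORCE]. ROWS is JSON, a list of rows, each an object of numbers: "ax", "ay", "az": the turn, a rotation vector about the tool's x, y, z in rad; "dx", "dy", "dz": the shift along the tool's x, y, z in cm; "fingers": the finger opening in cm, from 0 to 8.81. A call has 1 to 12 rows; each row shifts and turns the commanded pose from where the row before left it, along the tool's axes as they then stand; what a row does not reach is not made up. A row lasts 1/12 s, in which the tool goes at most 41.7 mm and 7.16 degrees, less where a joint would pass 70% of its speed; a pose out of reach is approached as far as the arm can. A call with a gripper value outside its range is refused whole. The fingers move at their own pace and stop on an object; FORCE is the grip in N (left out, the last holds). Time passes only in rows, so rows that do not move let the fingers close. It gives the time, the measured TCP pose, the force and the opening at its end, in the units of the state.
- ctrl.observe(): the state, without advancing time (a new reading comes with each control period).
- grab_frame(name): name is "scene" or "top" or "wrist"; returns the picture (480x640x3 uint8, red, green, blue); there is no depth.
- camera_model(name): a dict with "mtx" (3x3 intrinsics, pixels), "k1" (the pictures are not rectified: a ray, as slopes to the right and down, at radius r is drawn at 1 + k1 r^2 times it, then the intrinsics apply), "cam_to_world" (4x4, takes a point from camera to world coordinates). Camera axes: x right, y up, looking along -z (the intrinsics and any distortion apply to the point x, -y, -z); pixel columns grow to the right and rows downward; lengths in m; the calibration is good to about 2 mm. A picture is of the moment at which its call begins: read the wrist's pose just before it. camera_model takes no time and is no camera call; for the wrist camera it gives the pose at the moment of the call.
- ctrl.close_job(): hands the job in, once; it reports no verdict.
The state is a dict: "time_s": time; "joint_pos": joint angles; "dq": joint speeds; "joint_efforts": joint torques, N m; "tool_pos": TCP position; "eef_rot": TCP orientation; "contact_force": force on the tool from outside, world axes, zero at the start; "moment": the same for the moment, N m; "finger_gap": finger opening in m.
Only numpy, scipy, OpenCV 4.12 (cv2) and the standard library are available. Lean on these libraries where they do the work, as an engineer would, in place of code of your own. Each camera call takes 0.05 s, during which the arm holds its last target.

## Task

Push the loaded carrier fully home against the end stop of the bench screw press, so that the bearing housing stands under the screw. Then wind the handwheel clockwise by its crank knob until the spring foot just touches the housing, and from that contact add a quarter turn more: do not overtighten it, even for a moment. Let go and leave the housing clamped, without disturbing the other things on the bench.

Things in the scene. Friction and masses are not known exactly. Their poses are not given: they have to be found in the camera images.
- press: Grey bench screw press, fixed: base 350 x 150 x 20 mm, columns at local y +-60 mm, crossbar 150 to 185 mm up, handwheel on top, channel along the base between steel rails (63 mm apart, tops 32 mm up). Origin on the bench straight under the screw. Local x: the way the carrier is pushed in; z up. Base from x = -270 to +80 mm; the end stop's face is at x = +36 mm.
- screw_axis (a point): The point where the vertical screw axis passes through the top of the handwheel, 212 mm above the bench, in the press's axes.
- wheel: Dark handwheel, disc 140 mm across, 12 mm thick, 200 to 212 mm up (it stays at this height). Origin on the axis, underside; local x points to the knob. Clockwise from above lowers the ram 12 mm a turn; the foot meets the housing after 0.6 to 1.6 turns. It stays where left. Free turning takes about 7 N at the knob; on contact this rises at once by about 4 N, then 0.8 N more in a quarter turn.
- crank_knob (a point): Middle of the black crank knob: an upright cylinder 22 mm in diameter and 45 mm tall that spins freely on its pin, on top of the handwheel, 55 mm from the screw axis. This point is 22 mm above the wheel's disc (239 mm above the bench; the top end of the knob is at 261 mm).
- carrier: Loose aluminium sliding plate, 220 x 60 x 12 mm, 0.6 kg, in the press's channel (underside 20 mm above the bench), drawn out by 50 to 80 mm. Origin: underside, below the middle of its nest (a low square rim holding the housing); local x along the plate to its front end, 36 mm ahead of the origin. Home: front end on the stop, origin on the screw axis.
- carrier_peg (a point): Middle of the steel peg by which the carrier is moved: upright cylinder 18 mm in diameter that stands 48 mm up from the plate (32 to 80 mm above the bench when in the channel), 165 mm behind the carrier's origin. This point is 57 mm above the bench.
- housing: Loose steel bearing housing, 0.35 kg: square foot 44 x 44 x 14 mm, round boss 36 mm across, 40 mm tall in all, flat top 72 mm up when in the nest. Origin: centre of underside. Pressed by the spring foot: a steel disc 48 mm across under the ram (not tracked), preloaded: it gives at 120 N, then 8 N more per mm (3 mm, 24 N, in a quarter turn). Over 160 N (5 mm) is overtightened.
- spare: Bystander: another housing of the same shape standing on the bench away from the press. Leave it alone.
- mallet: Bystander: hammer, 260 mm long, lying on the bench. Leave it alone.
- tin: Bystander: tin of 68 mm diameter and 110 mm height. Leave it alone.
- carton: Bystander: cardboard carton 120 x 90 x 70 mm. Leave it alone.
Things that resemble listed ones, but are neither listed nor needed, are in the scene too. Leave any orange look-alike of the housing alone. What is shaped like the carrier but red is not meant.

How it is judged:
By the outcome, as a careful person would: the job done as asked, in the order asked, and still so for the second after the job is handed in, with the robot touching nothing.
It also fails if it takes over 72 s, if anything falls off the work surface, if the arm or the gripper's body presses on something with over 40 N, if the wrist force passes 120 N, or if a joint passes its speed limit or range.

## Working session

There is one attempt and no reset: what is moved stays moved. The work goes in short steps, Python scripts to look and compute and a shell command to move; the robot and the scene stay as the last step left them, time stands still between calls to the robot, and variables do not carry over. Pictures are saved under pics/ and viewed, and the job is handed in when it is done.

```bash
ls; mkdir -p pics; python3 - <<'E'
from rig import ctrl, grab_frame, camera_model
import cv2
print(ctrl.tip_extent)
s=ctrl.observe(); print(s)
for n in ("scene","top"):
    cv2.imwrite(f"pics/{n}0.png",grab_frame(n)[:,:,::-1])
    m=camera_model(n); print(n,m)
E
```

```text
pics
0.017
{'time_s': 0.0, 'joint_pos': array([ 1.06061785e+00,  3.13479018e-01,  1.49841699e+00, -1.82814199e-05,
        1.33103817e+00, -2.23398933e-01]), 'dq': array([ 1.66074508e-03, -4.88035676e-06, -2.99689154e-04, -4.44466928e-04,
        1.26299205e-03, -8.80935024e-04]), 'joint_efforts': array([ 2.37424785e-03, -4.02215266e+01, -2.52272469e+01,  6.95311348e-02,
        3.52575153e-02, -9.25819677e-05]), 'tool_pos': array([0.14840549, 0.50335129, 0.25515378]), 'eef_rot': array([-4.48856941e-01, -3.10889200e+00,  1.97679902e-03]), 'contact_force': array([-0.84043792, -0.74058889,  0.22448843]), 'moment': array([-4.60618515e-02,  1.94378756e-02,  2.16096171e-05]), 'finger_gap': 0.08818039563673645}
scene {'mtx': array([[477.61083093,   0.        , 322.92975467],
       [  0.        , 477.61083093, 239.86645846],
       [  0.        ,   0.        ,   1.        ]]), 'k1': -0.13115404372697156, 'cam_to_world': array([[ 0.12269472, -0.79281075,  0.59699005,  1.20673322],
       [ 0.99231341,  0.10777647, -0.06081386, -0.05925022],
       [-0.01612759,  0.59986278,  0.79994034,  1.02782482],
       [ 0.        ,  0.        ,  0.        ,  1.        ]])}
top {'mtx': array([[452.45127617,   0.        , 318.29449659],
       [  0.        , 452.45127617, 240.70401429],
       [  0.        ,   0.        ,   1.        ]]), 'k1': 0.03830040156962924, 'cam_to_world': array([[ 0.01864743,  0.98139379, -0.19109817,  0.30748564],
       [-0.99982516,  0.01856849, -0.00220392,  0.02354989],
       [ 0.00138549,  0.19110586,  0.98156846,  1.27848285],
       [ 0.        ,  0.        ,  0.        ,  1.        ]])}
```

View pics/scene0.png

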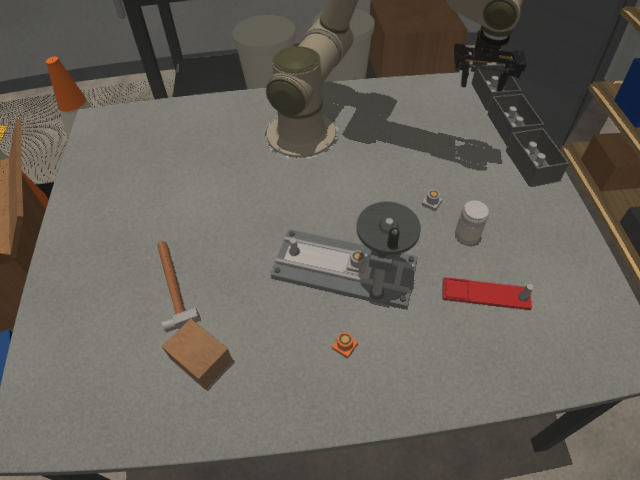

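View pics/top0.png

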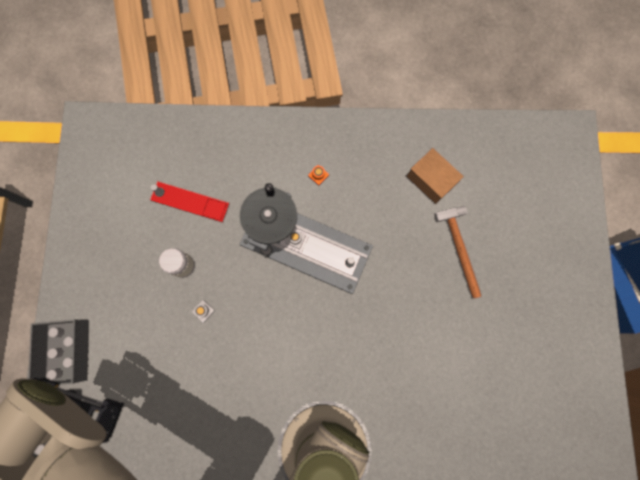

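The scene view shows the press at about (345,265), the wheel at (388,228) with its knob at (394,236), and the peg at (293,247). In the top view the wheel is at (268,215), the knob at (269,189) and the peg at (350,262). Next I'll look at enlarged crops.

```bash
cat > h.py <<'E'
import numpy as np, cv2
from rig import ctrl, grab_frame, camera_model
def ray(name,uv,m=None):
    m=m or camera_model(name); K=m["mtx"]; 
    p=cv2.undistortPoints(np.array([[uv]],float),K,np.array([m["k1"],0,0,0,0.]))[0,0]
    T=m["cam_to_world"]; d=T[:3,:3]@np.array([p[0],-p[1],-1]); return T[:3,3],d
def at_z(name,uv,z,m=None):
    o,d=ray(name,uv,m); return o+d*(z-o[2])/d[2]
def proj(name,P,m=None):
    m=m or camera_model(name); T=m["cam_to_world"]; c=(np.atleast_2d(P)-T[:3,3])@T[:3,:3]
    x=np.c_[c[:,0]/-c[:,2],-c[:,1]/-c[:,2]]; r2=(x**2).sum(1,keepdims=True)
    x=x*(1+m["k1"]*r2); return x@m["mtx"][:2,:2].T+m["mtx"][:2,2]
def crop(img,x0,y0,w,h,f,out):
    cv2.imwrite(out,cv2.resize(img[y0:y0+h,x0:x0+w],None,fx=f,fy=f,interpolation=cv2.INTER_CUBIC))
E
python3 - <<'E'
from h import *
a=cv2.imread("pics/top0.png"); crop(a,230,170,150,130,5,"pics/topc.png")
a=cv2.imread("pics/scene0.png"); crop(a,265,195,160,120,5,"pics/scc.png")
E
```

```text
(no output)
```

View pics/topc.png

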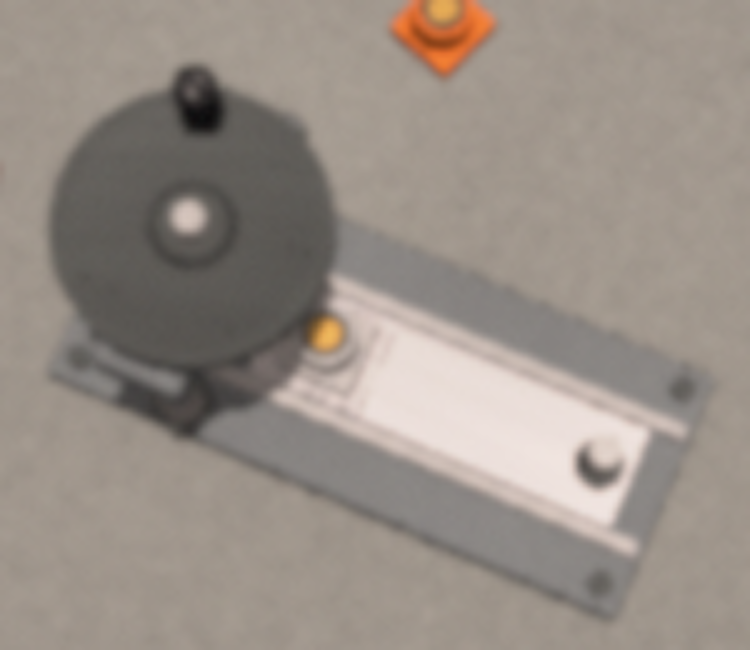

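View pics/scc.png

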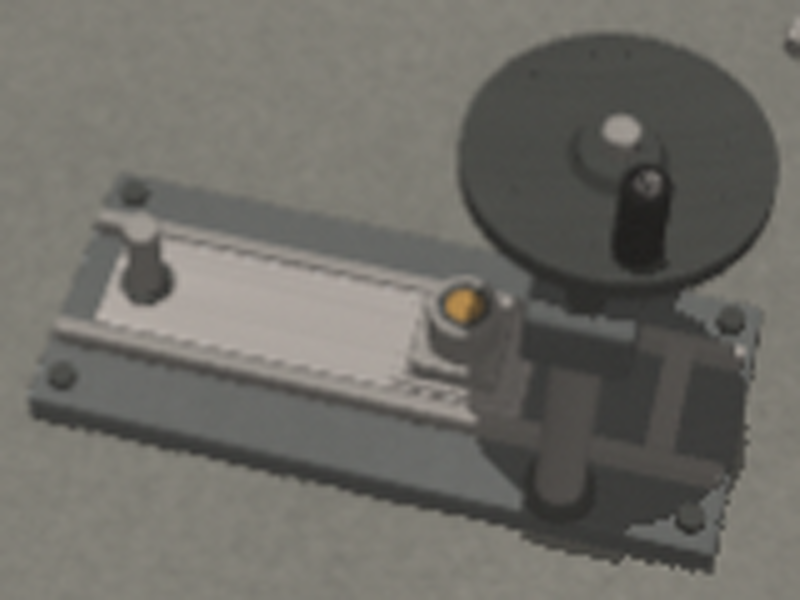

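```bash
cat > fit.py <<'E'
from h import *
from scipy.optimize import least_squares
T=lambda x,y:((x+.5)/5-.5+230,(y+.5)/5-.5+170); S=lambda x,y:((x+.5)/5-.5+265,(y+.5)/5-.5+195)
obs=[("top",T(712,378),(-.27,-.075,.02)),("top",T(614,614),(-.27,.075,.02)),("top",T(52,370),(.08,.075,.02)),
("top",T(192,223),(0,0,.212)),
("scene",S(120,178),(-.27,.075,.02)),("scene",S(35,400),(-.27,-.075,.02)),("scene",S(715,552),(.08,-.075,.02)),("scene",S(764,310),(.08,.075,.02)),
("scene",S(618,153),(0,0,.212))]
M={n:camera_model(n) for n in("top","scene")}
def P(q,l):
    c,s=np.cos(q[2]),np.sin(q[2]); return np.array([q[0]+c*l[0]-s*l[1],q[1]+s*l[0]+c*l[1],l[2]])
def res(q): return np.concatenate([proj(n,P(q,l),M[n])[0]-uv for n,uv,l in obs])
r=least_squares(res,[.4,.13,1.3],loss="soft_l1"); q=r.x
if __name__=="__main__":
    print(q,np.degrees(q[2])); print(res(q).reshape(-1,2).round(1))
    for n,uv in(("top",T(602,460)),("scene",S(143,230))):
        p=at_z(n,uv,.08,M[n]); c,s=np.cos(q[2]),np.sin(q[2]); d=p[:2]-q[:2]; print("peg",n,p,"local",c*d[0]+s*d[1],-s*d[0]+c*d[1])
    for n,uv in(("top",T(195,83)),("scene",S(648,181))):
        p=at_z(n,uv,.261,M[n]); d=p[:2]-q[:2]; print("knob",n,p,np.hypot(*d),np.degrees(np.arctan2(d[1],d[0])))
    for n,uv in(("top",T(192,223)),("scene",S(618,153))): print("wheel",at_z(n,uv,.212,M[n]))
E
python3 fit.py
```

```text
[0.57841817 0.14985454 1.17935662] 67.57215660908318
[[ 0.9 -0.8]
 [ 0.1  0.8]
 [-1.8  0.1]
 [-0.3 -0. ]
 [-0.5 -1.1]
 [-1.8 -0. ]
 [ 0.4  0.8]
 [ 0.1 -0.4]
 [ 0.5  0.3]]
peg top [ 0.48550065 -0.05958943  0.08      ] local -0.2290516378626994 0.00598233095750951
peg scene [ 0.49169373 -0.06061481  0.08      ] local -0.22763668217427505 -0.00013351325171986894
knob top [0.63346585 0.14468744 0.261     ] 0.05528965178836218 -5.362409179022822
knob scene [0.6311088  0.14569138 0.261     ] 0.05285483970623073 -4.517637433418436
wheel [0.57833374 0.14922063 0.212     ]
wheel [0.57734788 0.14904985 0.212     ]
```

```bash
python3 -m inch '[{"az":0.12,"fingers":0},{"az":0.12,"fingers":0},{"az":0.12,"fingers":0},{"az":0.12,"fingers":0},{"az":0.12,"fingers":0},{"az":0.12,"fingers":0},{"az":0.12,"fingers":0},{"az":0.12,"fingers":0},{"az":0.12,"fingers":0},{"az":0.12,"fingers":0},{"az":0.12,"fingers":0},{"az":0.12,"fingers":0}]' 20
cat > go.py <<'E'
import sys
from h import *
from fit import q
from scipy.spatial.transform import Rotation as Ro
def state():
    s=ctrl.observe(); return s,Ro.from_rotvec(s["eef_rot"]).as_matrix()
def to(p,xang=None):
    s,R=state(); d=R.T@(np.array(p)-s["tool_pos"])*100
    print("t",round(s["time_s"],2),"tcp",s["tool_pos"].round(4),"d cm",d.round(2),end=" ")
    cur=np.arctan2(R[1,0],R[0,0]); print("xang",np.degrees(cur).round(2),"tilt",np.degrees(np.arccos(-R[2,2])).round(2),"F",s["contact_force"].round(1),"gap",s["finger_gap"].round(4),"j",s["joint_pos"].round(2))
    if xang is not None: print("az", (-(xang-cur)+np.pi)%(2*np.pi)-np.pi)
def loc(x,y,z): c,s=np.cos(q[2]),np.sin(q[2]); return [q[0]+c*x-s*y,q[1]+s*x+c*y,z]
E
python3 -c "
from go import *
to(loc(-.275,0,.2),q[2])"
```

```text
t 0.1 tcp [0.1484 0.5034 0.2552] d cm [-48.37 -49.09   5.56] $[0]: bad value
Traceback (most recent call last):
  File "go.py", line 10, in to
    cur=np.arctan2(R[1,0],R[0,0]); print("xang",np.degrees(cur).round(2),"tilt",np.degrees(np.arccos(-R[2,2])).round(2),"F",s["contact_force"].round(1),"gap",s["finger_gap"].round(4),"j",s["joint_pos"].round(2))
                                                                                                                                                              ^^^^^^^^^^^^^^^^^^^^^
AttributeError: 'float' object has no attribute 'round'
```

```bash
sed -i 's/s\["finger_gap"\].round(4)/round(s["finger_gap"],4)/' go.py
python3 -m inch '[{"az":0.12,"fingers":0.1}]' 20; python3 -m inch '[{"az":0.12}]' 20;  python3 -m inch '[{"az":0.12}]'
python3 -c "
from go import *
to(loc(-.275,0,.2),q[2])"
```

```text
t 0.1 tcp [0.1484 0.5034 0.2552] d cm [-48.37 -49.09   5.56] xang 163.57 tilt 0.06 F [ 0.6 -0.1  0.1] gap 0.0885 j [ 1.06  0.31  1.5   0.    1.33 -0.22]
az 1.675414510249941$[0]: bad value
$[0]: bad value
$[0]: bad value
```

```bash
python3 -m inch '[{"ax":0,"ay":0,"az":0.12,"dx":0,"dy":0,"dz":0,"fingers":0}]' 20; echo; python3 -m inch '[{"dx":0.1}]';python3 -m inch --help
```

```text
time_s: 0.18
tool_pos: [0.1485, 0.5034, 0.2553]
eef_rot: [-0.634, -3.077, 0.001]
contact_force: [0.1, 0.1, -0.7]
finger_gap: 0.0836
$[0]: bad value
invalid input: not JSON, or not a number
```

```bash
python3 -m inch '[{"ax":0,"ay":0,"az":0.12,"dx":0,"dy":0,"dz":0,"fingers":0},{"ax":0,"ay":0,"az":0.12,"dx":0,"dy":0,"dz":0,"fingers":0},{"ax":0,"ay":0,"az":0.12,"dx":0,"dy":0,"dz":0,"fingers":0},{"ax":0,"ay":0,"az":0.12,"dx":0,"dy":0,"dz":0,"fingers":0},{"ax":0,"ay":0,"az":0.12,"dx":0,"dy":0,"dz":0,"fingers":0},{"ax":0,"ay":0,"az":0.12,"dx":0,"dy":0,"dz":0,"fingers":0},{"ax":0,"ay":0,"az":0.12,"dx":0,"dy":0,"dz":0,"fingers":0},{"ax":0,"ay":0,"az":0.12,"dx":0,"dy":0,"dz":0,"fingers":0},{"ax":0,"ay":0,"az":0.12,"dx":0,"dy":0,"dz":0,"fingers":0},{"ax":0,"ay":0,"az":0.12,"dx":0,"dy":0,"dz":0,"fingers":0},{"ax":0,"ay":0,"az":0.12,"dx":0,"dy":0,"dz":0,"fingers":0},{"ax":0,"ay":0,"az":0.12,"dx":0,"dy":0,"dz":0,"fingers":0}]' 20
python3 -c "
from go import *
to(loc(-.275,0,.2),q[2])"
```

```text
time_s: 1.18
tool_pos: [0.1485, 0.5034, 0.2554]
eef_rot: [2.511, 1.887, -0.001]
contact_force: [-0.5, -0.5, -0.1]
finger_gap: 0.0033
t 1.18 tcp [0.1485 0.5034 0.2554] d cm [-49.33  48.13   5.57] xang 73.84 tilt 0.05 F [-0.5 -0.5 -0.1] gap 0.0033 j [ 1.06  0.31  1.5  -0.    1.33  1.34]
az 0.10943462896883016
```

```bash
python3 -m inch '[{"ax":0,"ay":0,"az":0.11,"dx":0,"dy":0,"dz":0,"fingers":0},{"ax":0,"ay":0,"az":0,"dx":-2.4,"dy":2.95,"dz":0,"fingers":0},{"ax":0,"ay":0,"az":0,"dx":-2.4,"dy":2.95,"dz":0,"fingers":0},{"ax":0,"ay":0,"az":0,"dx":-2.4,"dy":2.95,"dz":0,"fingers":0},{"ax":0,"ay":0,"az":0,"dx":-2.4,"dy":2.95,"dz":0,"fingers":0},{"ax":0,"ay":0,"az":0,"dx":-2.4,"dy":2.95,"dz":0,"fingers":0},{"ax":0,"ay":0,"az":0,"dx":-2.4,"dy":2.95,"dz":0,"fingers":0},{"ax":0,"ay":0,"az":0,"dx":-2.4,"dy":2.95,"dz":0,"fingers":0},{"ax":0,"ay":0,"az":0,"dx":-2.4,"dy":2.95,"dz":0,"fingers":0},{"ax":0,"ay":0,"az":0,"dx":-2.4,"dy":2.95,"dz":0,"fingers":0},{"ax":0,"ay":0,"az":0,"dx":-2.4,"dy":2.95,"dz":0,"fingers":0},{"ax":0,"ay":0,"az":0,"dx":-2.4,"dy":2.95,"dz":0,"fingers":0}]'
python3 -c "
from go import *
to(loc(-.275,0,.2),q[2])"
```

```text
time_s: 2.18
tool_pos: [0.35, 0.135, 0.2557]
eef_rot: [-2.606, -1.754, -0.0]
contact_force: [0.9, 0.5, 0.0]
finger_gap: 0.0005
t 2.18 tcp [0.35   0.135  0.2557] d cm [-17.53  20.45   5.57] xang 67.88 tilt 0.0 F [0.9 0.5 0. ] gap 0.0005 j [ 0.05 -0.03  1.89  0.    1.27  0.44]
az 0.005406737554201069
```

```bash
python3 -m inch '[{"ax":0,"ay":0,"az":0.005,"dx":-2.5,"dy":2.9,"dz":0,"fingers":0},{"ax":0,"ay":0,"az":0,"dx":-2.5,"dy":2.9,"dz":0,"fingers":0},{"ax":0,"ay":0,"az":0,"dx":-2.5,"dy":2.9,"dz":0,"fingers":0},{"ax":0,"ay":0,"az":0,"dx":-2.5,"dy":2.9,"dz":1,"fingers":0},{"ax":0,"ay":0,"az":0,"dx":-2.5,"dy":2.9,"dz":2,"fingers":0},{"ax":0,"ay":0,"az":0,"dx":-2.5,"dy":2.9,"dz":2.5,"fingers":0},{"ax":0,"ay":0,"az":0,"dx":-1,"dy":1,"dz":0,"fingers":0},{"ax":0,"ay":0,"az":0,"dx":0,"dy":0,"dz":0,"fingers":0},{"ax":0,"ay":0,"az":0,"dx":0,"dy":0,"dz":0,"fingers":0}]'
python3 -c "
from go import *
to(loc(-.275,0,.06),q[2])
m=camera_model('wrist'); a=grab_frame('wrist')[:,:,::-1].copy(); cv2.imwrite('pics/w1.png',a)
print(proj('wrist',[loc(-.229,0,.08),loc(0,0,.212),loc(-.27,.0315,.032),loc(-.27,-.0315,.032)],m))
"
```

```text
time_s: 2.93
tool_pos: [0.4568, -0.0767, 0.204]
eef_rot: [-2.611, -1.746, 0.0]
contact_force: [0.5, 0.5, 0.2]
finger_gap: 0.0007
t 2.93 tcp [ 0.4568 -0.0767  0.204 ] d cm [-1.92  2.61 14.39] xang 67.55 tilt 0.03 F [0.5 0.5 0.2] gap 0.0007 j [-0.42  0.23  1.75  0.    1.16 -0.03]
az -0.0004032706062258029
[[ 355.70259001  204.98759191]
 [ 385.04894673 -262.8720191 ]
 [ 316.16613297  238.18092759]
 [ 382.66130346  238.16768989]]
```

View pics/w1.png

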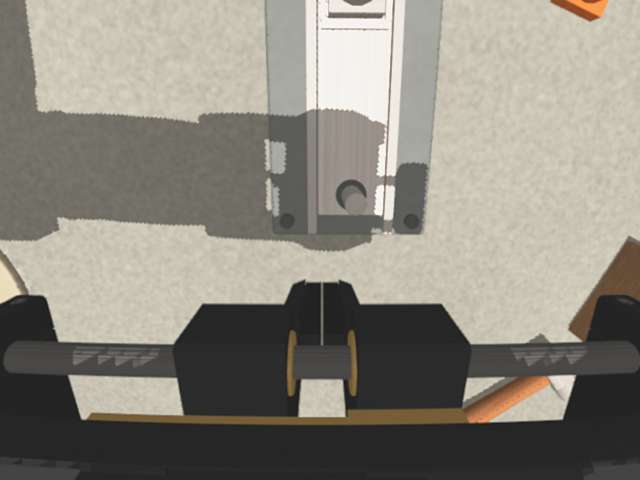

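The wrist view shows the peg top at about (355,203), against a prediction of (356,205), so the model agrees to about 1 mm. Descending behind the peg.

```bash
python3 -m inch '[{"ax":0,"ay":0,"az":0,"dx":-1,"dy":1.3,"dz":2,"fingers":0},{"ax":0,"ay":0,"az":0,"dx":-0.9,"dy":1.3,"dz":3,"fingers":0},{"ax":0,"ay":0,"az":0,"dx":0,"dy":0,"dz":3,"fingers":0},{"ax":0,"ay":0,"az":0,"dx":0,"dy":0,"dz":3,"fingers":0},{"ax":0,"ay":0,"az":0,"dx":0,"dy":0,"dz":2,"fingers":0},{"ax":0,"ay":0,"az":0,"dx":0,"dy":0,"dz":1.4,"fingers":0},{"ax":0,"ay":0,"az":0,"dx":0,"dy":0,"dz":0,"fingers":0},{"ax":0,"ay":0,"az":0,"dx":0,"dy":0,"dz":0,"fingers":0}]'
python3 -c "
from go import *
to(loc(-.229-.018,0,.06),q[2]); to(loc(-.165-.018,0,.06),q[2])
"
```

```text
time_s: 3.65
tool_pos: [0.4739, -0.1033, 0.0606]
eef_rot: [2.609, 1.749, 0.0]
contact_force: [0.6, -0.6, 0.5]
finger_gap: 0.0006
t 3.65 tcp [ 0.4739 -0.1033  0.0606] d cm [2.69 0.01 0.06] xang 67.68 tilt 0.02 F [ 0.6 -0.6  0.5] gap 0.0006 j [-0.46  0.49  1.83  0.    0.83 -0.07]
az 0.001964102525487732
t 3.65 tcp [ 0.4739 -0.1033  0.0606] d cm [9.09 0.02 0.06] xang 67.68 tilt 0.02 F [ 0.6 -0.6  0.5] gap 0.0006 j [-0.46  0.49  1.83  0.    0.83 -0.07]
az 0.001964102525487732
```

```bash
python3 -m inch '[{"ax":0,"ay":0,"az":0,"dx":1,"dy":0,"dz":0,"fingers":0},{"ax":0,"ay":0,"az":0,"dx":1,"dy":0,"dz":0,"fingers":0},{"ax":0,"ay":0,"az":0,"dx":0.5,"dy":0,"dz":0,"fingers":0},{"ax":0,"ay":0,"az":0,"dx":0.4,"dy":0,"dz":0,"fingers":0},{"ax":0,"ay":0,"az":0,"dx":0.5,"dy":0,"dz":0,"fingers":0},{"ax":0,"ay":0,"az":0,"dx":0.6,"dy":0,"dz":0,"fingers":0},{"ax":0,"ay":0,"az":0,"dx":0.7,"dy":0,"dz":0,"fingers":0},{"ax":0,"ay":0,"az":0,"dx":0.7,"dy":0,"dz":0,"fingers":0},{"ax":0,"ay":0,"az":0,"dx":0.7,"dy":0,"dz":0,"fingers":0},{"ax":0,"ay":0,"az":0,"dx":0.7,"dy":0,"dz":0,"fingers":0},{"ax":0,"ay":0,"az":0,"dx":0.6,"dy":0,"dz":0,"fingers":0},{"ax":0,"ay":0,"az":0,"dx":0.4,"dy":0,"dz":0,"fingers":0}]'
python3 -c "
from go import *
to(loc(-.165-.018,0,.06),q[2])
"
```

```text
time_s: 4.65
tool_pos: [0.504, -0.0327, 0.0607]
eef_rot: [2.607, 1.748, -0.001]
contact_force: [-4.5, -9.8, 5.4]
finger_gap: 0.0007
t 4.65 tcp [ 0.504  -0.0327  0.0607] d cm [ 1.41 -0.09  0.06] xang 67.66 tilt 0.16 F [-4.5 -9.8  5.4] gap 0.0007 j [-0.3   0.52  1.77 -0.    0.85  0.1 ]
az 0.0016007599922009952
```

```bash
python3 -m inch '[{"ax":0,"ay":0,"az":0,"dx":0.3,"dy":0,"dz":0,"fingers":0},{"ax":0,"ay":0,"az":0,"dx":0.3,"dy":0,"dz":0,"fingers":0},{"ax":0,"ay":0,"az":0,"dx":0.25,"dy":0,"dz":0,"fingers":0},{"ax":0,"ay":0,"az":0,"dx":0.15,"dy":0,"dz":0,"fingers":0}]'
python3 -m inch '[{"ax":0,"ay":0,"az":0,"dx":0.1,"dy":0,"dz":0,"fingers":0}]'
python3 -m inch '[{"ax":0,"ay":0,"az":0,"dx":0.1,"dy":0,"dz":0,"fingers":0}]'
python3 -m inch '[{"ax":0,"ay":0,"az":0,"dx":0.1,"dy":0,"dz":0,"fingers":0}]'
python3 -c "
from go import *
to(loc(-.165-.018,0,.06),q[2])
"
```

```text
time_s: 4.98
tool_pos: [0.5077, -0.0237, 0.0607]
eef_rot: [2.608, 1.747, -0.001]
contact_force: [-4.1, -9.7, 5.4]
finger_gap: 0.0002
time_s: 5.07
tool_pos: [0.5081, -0.0228, 0.0607]
eef_rot: [2.608, 1.747, -0.001]
contact_force: [-4.2, -9.9, 5.1]
finger_gap: 0.0003
time_s: 5.15
tool_pos: [0.5084, -0.022, 0.0606]
eef_rot: [2.608, 1.747, -0.001]
contact_force: [-4.7, -9.9, 5.7]
finger_gap: 0.0003
time_s: 5.23
tool_pos: [0.5088, -0.0211, 0.0606]
eef_rot: [2.608, 1.747, -0.001]
contact_force: [-4.5, -10.5, 4.5]
finger_gap: 0.0005
t 5.23 tcp [ 0.5088 -0.0211  0.0606] d cm [ 0.16 -0.08  0.06] xang 67.64 tilt 0.16 F [ -4.5 -10.5   4.5] gap 0.0005 j [-0.27  0.53  1.76 -0.    0.86  0.12]
az 0.001270668860682278
```

```bash
for i in 1; do python3 -m inch '[{"ax":0,"ay":0,"az":0,"dx":0.1,"dy":0,"dz":0,"fingers":0}]'
python3 -m inch '[{"ax":0,"ay":0,"az":0,"dx":0.1,"dy":0,"dz":0,"fingers":0}]'
python3 -m inch '[{"ax":0,"ay":0,"az":0,"dx":0.1,"dy":0,"dz":0,"fingers":0}]'; done | grep -E "pos|force"
```

```text
tool_pos: [0.509, -0.0204, 0.0607]
contact_force: [-7.8, -18.2, 7.5]
tool_pos: [0.5091, -0.0203, 0.0607]
contact_force: [-11.6, -23.7, 8.7]
tool_pos: [0.5091, -0.0202, 0.0607]
contact_force: [-14.3, -30.8, 10.3]
```

```bash
python3 -m inch '[{"ax":0,"ay":0,"az":0,"dx":-1,"dy":0,"dz":0,"fingers":0},{"ax":0,"ay":0,"az":0,"dx":-1.5,"dy":0,"dz":0,"fingers":0},{"ax":0,"ay":0,"az":0,"dx":-1,"dy":0,"dz":-2,"fingers":0},{"ax":0,"ay":0,"az":0,"dx":0,"dy":0,"dz":-3.5,"fingers":0},{"ax":0,"ay":0,"az":0,"dx":0,"dy":0,"dz":-3.5,"fingers":4},{"ax":0,"ay":0,"az":0,"dx":0,"dy":0,"dz":-3.5,"fingers":4},{"ax":0,"ay":0,"az":0,"dx":0,"dy":0,"dz":-3.5,"fingers":4},{"ax":0,"ay":0,"az":0,"dx":0,"dy":0,"dz":-3.5,"fingers":4},{"ax":0,"ay":0,"az":0,"dx":0,"dy":0,"dz":-3.5,"fingers":4},{"ax":0,"ay":0,"az":0,"dx":0,"dy":0,"dz":-3,"fingers":4},{"ax":0,"ay":0,"az":0,"dx":0,"dy":0,"dz":0,"fingers":4},{"ax":0,"ay":0,"az":0,"dx":0,"dy":0,"dz":0,"fingers":4}]'
python3 -c "
from go import *
from fit import M
to([.632,.145,.32],q[2])
for n in ('top','scene'): cv2.imwrite(f'pics/{n}2.png',grab_frame(n)[:,:,::-1])
a=cv2.imread('pics/top2.png'); crop(a,230,170,150,130,5,'pics/topc2.png')
a=cv2.imread('pics/scene2.png'); crop(a,265,195,160,120,5,'pics/scc2.png')
print(proj('scene',[[q[0],q[1],z] for z in (.22,.23,.24)],M['scene']), proj('scene',[loc(-.165,0,.08),loc(0.036,0,.032)],M['scene']))
"
```

```text
time_s: 6.48
tool_pos: [0.4964, -0.0495, 0.3209]
eef_rot: [2.608, 1.747, 0.003]
contact_force: [0.6, 0.7, -0.7]
finger_gap: 0.0398
t 6.48 tcp [ 0.4964 -0.0495  0.3209] d cm [23.14  5.14  0.11] xang 67.63 tilt 0.17 F [ 0.6  0.7 -0.7] gap 0.0398 j [-0.33  0.21  1.46  0.    1.47  0.06]
az 0.0009342444133793038
[[389.00370725 223.24259269]
 [389.43766661 220.32999773]
 [389.87766995 217.37242824]] [[317.48887298 245.73237652]
 [396.09340494 273.78408414]]
```

View pics/scc2.png

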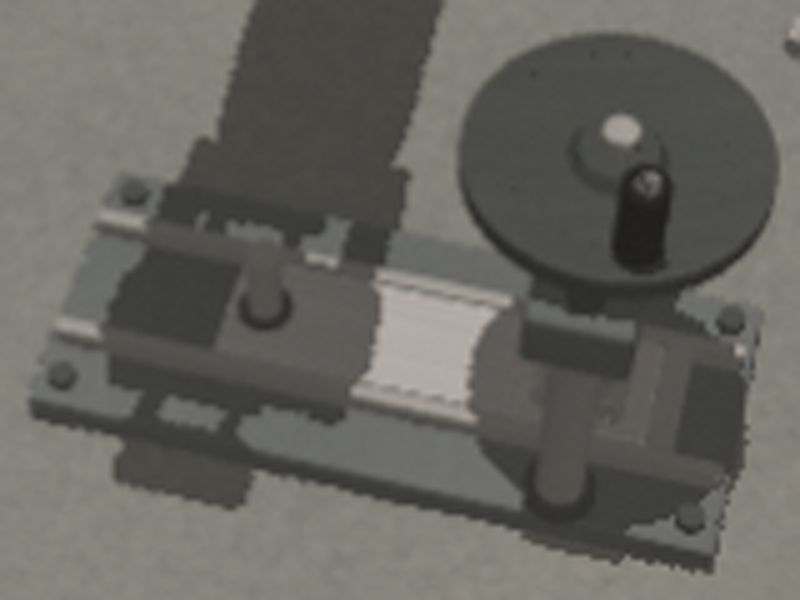

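View pics/topc2.png

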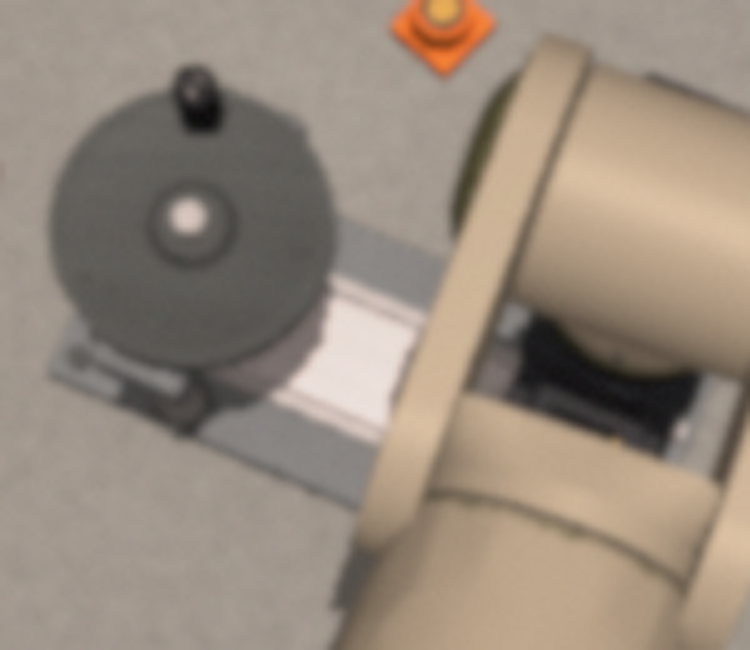

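The carrier is home: the peg top is at crop (268,245), i.e. scene (318.5,244), against (317.5,245.7) expected. The force rose against the stop, and the knob and wheel haven't moved. Moving to the knob.

```bash
python3 -m inch '[{"ax":0,"ay":0,"az":0,"dx":2,"dy":0.5,"dz":0,"fingers":4},{"ax":0,"ay":0,"az":0,"dx":3.5,"dy":0.8,"dz":0,"fingers":4},{"ax":0,"ay":0,"az":0,"dx":3.5,"dy":0.8,"dz":0,"fingers":4},{"ax":0,"ay":0,"az":0,"dx":3.5,"dy":0.8,"dz":0,"fingers":4},{"ax":0,"ay":0,"az":0,"dx":3.5,"dy":0.8,"dz":0,"fingers":4},{"ax":0,"ay":0,"az":0,"dx":3,"dy":0.6,"dz":0,"fingers":4},{"ax":0,"ay":0,"az":0,"dx":2.3,"dy":0.5,"dz":0,"fingers":4},{"ax":0,"ay":0,"az":0,"dx":1.5,"dy":0.3,"dz":0,"fingers":4},{"ax":0,"ay":0,"az":0,"dx":0,"dy":0,"dz":0,"fingers":4},{"ax":0,"ay":0,"az":0,"dx":0,"dy":0,"dz":0,"fingers":4}]'
python3 -c "
from go import *
to([.632,.145,.32],q[2])
m=camera_model('wrist'); a=grab_frame('wrist')[:,:,::-1].copy(); cv2.imwrite('pics/w2.png',a)
print(proj('wrist',[[.632,.145,.261],[.632,.145,.212]],m))
"
```

```text
time_s: 7.42
tool_pos: [0.63, 0.1418, 0.3178]
eef_rot: [-2.609, -1.748, 0.004]
contact_force: [-0.5, -0.2, 0.1]
finger_gap: 0.04
t 7.42 tcp [0.63   0.1418 0.3178] d cm [ 0.37  0.06 -0.22] xang 67.65 tilt 0.17 F [-0.5 -0.2  0.1] gap 0.04 j [ 0.04  0.57  0.96 -0.    1.62  0.43]
az 0.001382759809140932
[[323.37861416 264.06609533]
 [323.19380885 240.1188407 ]]
```

View pics/w2.png

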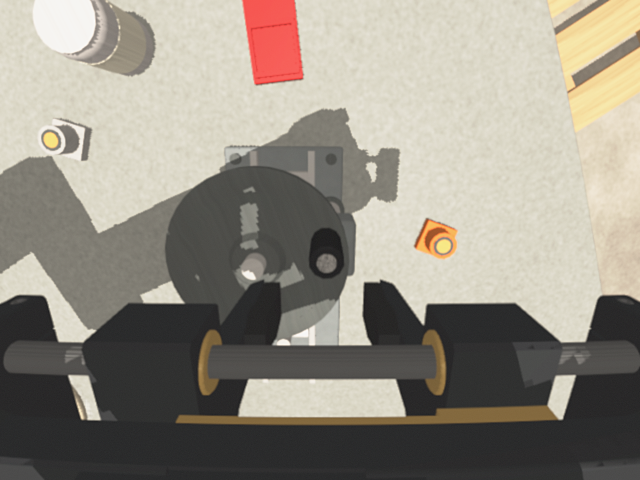

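The wrist view shows the knob top at (326,263) against a prediction of (323,264). The knob is therefore about 1.6 mm further along tool +y. Descending onto it.

```bash
python3 -m inch '[{"ax":0,"ay":0,"az":0,"dx":0.4,"dy":0.2,"dz":1.5,"fingers":4},{"ax":0,"ay":0,"az":0,"dx":0,"dy":0,"dz":2,"fingers":4},{"ax":0,"ay":0,"az":0,"dx":0,"dy":0,"dz":2,"fingers":4},{"ax":0,"ay":0,"az":0,"dx":0,"dy":0,"dz":1.6,"fingers":4},{"ax":0,"ay":0,"az":0,"dx":0,"dy":0,"dz":0,"fingers":4},{"ax":0,"ay":0,"az":0,"dx":0,"dy":0,"dz":0,"fingers":4}]'
python3 -c "
from go import *
to([.6335,.1445,.247],q[2])
m=camera_model('wrist'); a=grab_frame('wrist')[:,:,::-1].copy(); cv2.imwrite('pics/w3.png',a)
"
```

```text
time_s: 7.97
tool_pos: [0.6332, 0.1436, 0.2487]
eef_rot: [-2.611, -1.746, 0.002]
contact_force: [0.9, 0.3, 0.3]
finger_gap: 0.0401
t 7.97 tcp [0.6332 0.1436 0.2487] d cm [ 0.1  -0.01  0.17] xang 67.54 tilt 0.06 F [0.9 0.3 0.3] gap 0.0401 j [ 0.04  0.6   1.08 -0.    1.46  0.43]
az -0.000641800498023315
```

View pics/w3.png

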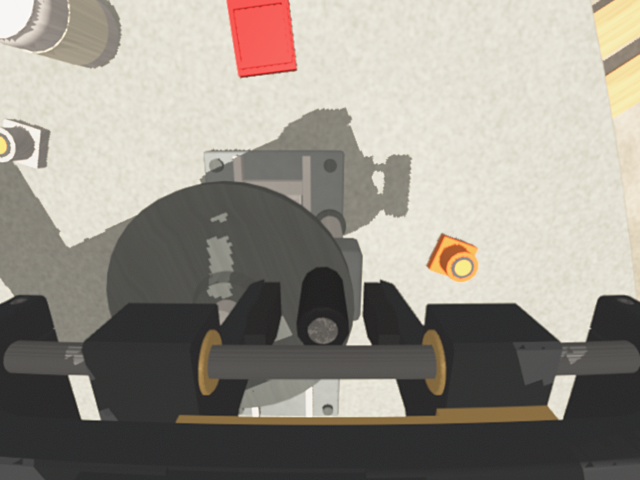

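The knob sits midway between the fingers, at about (322,325). Gripping it.

```bash
python3 -m inch '[{"ax":0,"ay":0,"az":0,"dx":0.1,"dy":0,"dz":0.1,"fingers":1.5},{"ax":0,"ay":0,"az":0,"dx":0,"dy":0,"dz":0,"fingers":1.5},{"ax":0,"ay":0,"az":0,"dx":0,"dy":0,"dz":0,"fingers":1.5},{"ax":0,"ay":0,"az":0,"dx":0,"dy":0,"dz":0,"fingers":1.5},{"ax":0,"ay":0,"az":0,"dx":0,"dy":0,"dz":0,"fingers":1.5},{"ax":0,"ay":0,"az":0,"dx":0,"dy":0,"dz":0,"fingers":1.5}]' 40
python3 -c "
from go import *
to([.6335,.1445,.247],q[2])
"
```

```text
time_s: 8.52
tool_pos: [0.6342, 0.1454, 0.2484]
eef_rot: [2.61, 1.747, 0.002]
contact_force: [-0.2, -0.1, 4.3]
finger_gap: 0.0208
t 8.52 tcp [0.6342 0.1454 0.2484] d cm [-0.11 -0.03  0.14] xang 67.6 tilt 0.08 F [-0.2 -0.1  4.3] gap 0.0208 j [ 0.05  0.6   1.08 -0.    1.46  0.44]
az 0.0004292998236525847
```

```bash
cat > tab.py <<'E'
import numpy as np,sys
th0,step,n=map(float,sys.argv[1:4]); xa=np.radians(67.6); r=5.5
th=np.radians(th0-step*np.arange(int(n)+1)); P=r*np.c_[np.cos(th-xa),np.sin(xa-th)]  # tool x, tool y (y = x-90deg)
for a,d in zip(np.degrees(th[1:]),np.diff(P,axis=0)): print(int(round(a)),d.round(2))
E
python3 tab.py -5 10 36
```

```text
-15 [-0.94  0.21]
-25 [-0.96  0.04]
-35 [-0.95 -0.13]
-45 [-0.91 -0.29]
-55 [-0.85 -0.44]
-65 [-0.76 -0.58]
-75 [-0.65 -0.71]
-85 [-0.51 -0.81]
-95 [-0.37 -0.89]
-105 [-0.21 -0.94]
-115 [-0.04 -0.96]
-125 [ 0.13 -0.95]
-135 [ 0.29 -0.91]
-145 [ 0.44 -0.85]
-155 [ 0.58 -0.76]
-165 [ 0.71 -0.65]
-175 [ 0.81 -0.51]
-185 [ 0.89 -0.37]
-195 [ 0.94 -0.21]
-205 [ 0.96 -0.04]
-215 [0.95 0.13]
-225 [0.91 0.29]
-235 [0.85 0.44]
-245 [0.76 0.58]
-255 [0.65 0.71]
-265 [0.51 0.81]
-275 [0.37 0.89]
-285 [0.21 0.94]
-295 [0.04 0.96]
-305 [-0.13  0.95]
-315 [-0.29  0.91]
-325 [-0.44  0.85]
-335 [-0.58  0.76]
-345 [-0.71  0.65]
-355 [-0.81  0.51]
-365 [-0.89  0.37]
```

```bash
cat > ck.py <<'E'
from go import *
import sys
s,R=state(); c=np.array([float(v) for v in sys.argv[1:3]]) if len(sys.argv)>2 else q[:2]
d=s["tool_pos"][:2]-c; a=np.arctan2(d[1],d[0]); F=s["contact_force"]
er=np.array([np.cos(a),np.sin(a)]); et=np.array([np.sin(a),-np.cos(a)])
print("t",round(s["time_s"],2),"ang",np.degrees(a).round(1),"r mm",(np.hypot(*d)*1e3).round(1),"Frad",(F[:2]@er).round(1),"Fcw",(F[:2]@et).round(1),"Fz",F[2].round(1),"tcp",s["tool_pos"].round(4),"gap",round(s["finger_gap"],4),"M",s["moment"].round(2))
E
python3 -m inch '[{"ax":0,"ay":0,"az":0,"dx":-0.94,"dy":0.21,"dz":0,"fingers":1.5},{"ax":0,"ay":0,"az":0,"dx":-0.96,"dy":0.04,"dz":0,"fingers":1.5},{"ax":0,"ay":0,"az":0,"dx":-0.95,"dy":-0.13,"dz":0,"fingers":1.5}]' >/dev/null; python3 ck.py
python3 -m inch '[{"ax":0,"ay":0,"az":0,"dx":-0.91,"dy":-0.29,"dz":0,"fingers":1.5},{"ax":0,"ay":0,"az":0,"dx":-0.85,"dy":-0.44,"dz":0,"fingers":1.5},{"ax":0,"ay":0,"az":0,"dx":-0.76,"dy":-0.58,"dz":0,"fingers":1.5}]' >/dev/null; python3 ck.py
```

```text
t 8.77 ang -33.4 r mm 56.0 Frad 0.9 Fcw -6.5 Fz 4.4 tcp [0.6252 0.119  0.2484] gap 0.0209 M [ 0.73 -0.6   0.  ]
t 9.02 ang -63.4 r mm 55.8 Frad 0.4 Fcw -6.6 Fz 3.2 tcp [0.6034 0.0999 0.2484] gap 0.0211 M [ 0.4  -0.92  0.06]
```

Very good: about 6.6 N tangential and almost no radial force. Continuing to about 195° of turn, where contact is still not possible.

```bash
python3 -m inch '[{"ax":0,"ay":0,"az":0,"dx":-0.65,"dy":-0.71,"dz":0,"fingers":1.5},{"ax":0,"ay":0,"az":0,"dx":-0.51,"dy":-0.81,"dz":0,"fingers":1.5},{"ax":0,"ay":0,"az":0,"dx":-0.37,"dy":-0.89,"dz":0,"fingers":1.5},{"ax":0,"ay":0,"az":0,"dx":-0.21,"dy":-0.94,"dz":0,"fingers":1.5},{"ax":0,"ay":0,"az":0,"dx":-0.04,"dy":-0.96,"dz":0,"fingers":1.5},{"ax":0,"ay":0,"az":0,"dx":0.13,"dy":-0.95,"dz":0,"fingers":1.5}]' >/dev/null; python3 ck.py
python3 -m inch '[{"ax":0,"ay":0,"az":0,"dx":0.29,"dy":-0.91,"dz":0,"fingers":1.5},{"ax":0,"ay":0,"az":0,"dx":0.44,"dy":-0.85,"dz":0,"fingers":1.5},{"ax":0,"ay":0,"az":0,"dx":0.58,"dy":-0.76,"dz":0,"fingers":1.5},{"ax":0,"ay":0,"az":0,"dx":0.71,"dy":-0.65,"dz":0,"fingers":1.5},{"ax":0,"ay":0,"az":0,"dx":0.81,"dy":-0.51,"dz":0,"fingers":1.5}]' >/dev/null; python3 ck.py
python3 -m inch '[{"ax":0,"ay":0,"az":0,"dx":0.89,"dy":-0.37,"dz":0,"fingers":1.5},{"ax":0,"ay":0,"az":0,"dx":0.94,"dy":-0.21,"dz":0,"fingers":1.5}]' >/dev/null; python3 ck.py
```

```text
t 9.52 ang -123.4 r mm 54.9 Frad -2.0 Fcw -7.3 Fz 2.5 tcp [0.5482 0.104  0.2484] gap 0.0211 M [-0.54 -0.92  0.01]
t 9.93 ang -174.2 r mm 54.1 Frad -2.0 Fcw -7.5 Fz 3.3 tcp [0.5246 0.1443 0.2484] gap 0.021 M [-1.13 -0.48 -0.03]
t 10.1 ang 165.3 r mm 54.1 Frad -4.3 Fcw -7.4 Fz 4.1 tcp [0.5261 0.1636 0.2483] gap 0.0211 M [-1.3  -0.33  0.  ]
```

```bash
python3 -m inch '[{"ax":0,"ay":0,"az":0,"dx":0.96,"dy":-0.04,"dz":0,"fingers":1.5}]' >/dev/null; python3 ck.py
python3 -m inch '[{"ax":0,"ay":0,"az":0,"dx":0.95,"dy":0.13,"dz":0,"fingers":1.5}]' >/dev/null; python3 ck.py
python3 -m inch '[{"ax":0,"ay":0,"az":0,"dx":0.91,"dy":0.29,"dz":0,"fingers":1.5}]' >/dev/null; python3 ck.py
python3 -m inch '[{"ax":0,"ay":0,"az":0,"dx":0.85,"dy":0.44,"dz":0,"fingers":1.5}]' >/dev/null; python3 ck.py
python3 -m inch '[{"ax":0,"ay":0,"az":0,"dx":0.76,"dy":0.58,"dz":0,"fingers":1.5}]' >/dev/null; python3 ck.py
python3 -m inch '[{"ax":0,"ay":0,"az":0,"dx":0.65,"dy":0.71,"dz":0,"fingers":1.5}]' >/dev/null; python3 ck.py
```

```text
t 10.18 ang 155.0 r mm 54.0 Frad -4.6 Fcw -6.6 Fz 3.7 tcp [0.5294 0.1727 0.2484] gap 0.0203 M [-1.35 -0.12  0.05]
t 10.27 ang 144.9 r mm 54.1 Frad -4.5 Fcw -6.7 Fz 6.2 tcp [0.5342 0.181  0.2483] gap 0.0208 M [-1.4   0.05  0.01]
t 10.35 ang 134.7 r mm 54.1 Frad -5.0 Fcw -5.8 Fz 5.6 tcp [0.5403 0.1883 0.2484] gap 0.0206 M [-1.47  0.16  0.01]
t 10.43 ang 124.7 r mm 54.2 Frad -5.8 Fcw -7.5 Fz 6.7 tcp [0.5476 0.1944 0.2483] gap 0.0211 M [-1.56  0.42  0.05]
t 10.52 ang 114.6 r mm 54.3 Frad -6.5 Fcw -6.6 Fz 7.1 tcp [0.5558 0.1993 0.2483] gap 0.021 M [-1.52  0.59 -0.01]
t 10.6 ang 104.5 r mm 54.5 Frad -6.6 Fcw -8.3 Fz 6.8 tcp [0.5648 0.2026 0.2483] gap 0.0207 M [-1.45  0.79 -0.02]
```

```bash
python3 -m inch '[{"ax":0,"ay":0,"az":0,"dx":0.51,"dy":0.81,"dz":0,"fingers":1.5}]' >/dev/null; python3 ck.py
python3 -m inch '[{"ax":0,"ay":0,"az":0,"dx":0.37,"dy":0.89,"dz":0,"fingers":1.5}]' >/dev/null; python3 ck.py
python3 -m inch '[{"ax":0,"ay":0,"az":0,"dx":0.21,"dy":0.94,"dz":0,"fingers":1.5}]' >/dev/null; python3 ck.py
python3 -m inch '[{"ax":0,"ay":0,"az":0,"dx":0.04,"dy":0.96,"dz":0,"fingers":1.5}]' >/dev/null; python3 ck.py
```

```text
t 10.68 ang 94.5 r mm 54.6 Frad -6.2 Fcw -6.6 Fz 7.2 tcp [0.5741 0.2043 0.2484] gap 0.0209 M [-1.31  1.01 -0.01]
t 10.77 ang 84.5 r mm 54.8 Frad -7.6 Fcw -7.0 Fz 7.7 tcp [0.5836 0.2044 0.2483] gap 0.0208 M [-1.17  1.3  -0.  ]
t 10.85 ang 74.6 r mm 55.0 Frad -7.1 Fcw -6.2 Fz 8.2 tcp [0.593  0.2029 0.2483] gap 0.0211 M [-0.97  1.52  0.01]
t 10.93 ang 64.7 r mm 55.2 Frad -7.1 Fcw -6.3 Fz 8.9 tcp [0.602  0.1998 0.2483] gap 0.0206 M [-0.65  1.62 -0.04]
```

```bash
sed -n 1,3p tab.py >/dev/null; python3 tab.py -365 10 36 | head -20
```

```text
-375 [-0.94  0.21]
-385 [-0.96  0.04]
-395 [-0.95 -0.13]
-405 [-0.91 -0.29]
-415 [-0.85 -0.44]
-425 [-0.76 -0.58]
-435 [-0.65 -0.71]
-445 [-0.51 -0.81]
-455 [-0.37 -0.89]
-465 [-0.21 -0.94]
-475 [-0.04 -0.96]
-485 [ 0.13 -0.95]
-495 [ 0.29 -0.91]
-505 [ 0.44 -0.85]
-515 [ 0.58 -0.76]
-525 [ 0.71 -0.65]
-535 [ 0.81 -0.51]
-545 [ 0.89 -0.37]
-555 [ 0.94 -0.21]
-565 [ 0.96 -0.04]
```

```bash
python3 -m inch '[{"ax":0,"ay":0,"az":0,"dx":-0.13,"dy":0.95,"dz":0,"fingers":1.5}]' >/dev/null; python3 ck.py
python3 -m inch '[{"ax":0,"ay":0,"az":0,"dx":-0.29,"dy":0.91,"dz":0,"fingers":1.5}]' >/dev/null; python3 ck.py
python3 -m inch '[{"ax":0,"ay":0,"az":0,"dx":-0.44,"dy":0.85,"dz":0,"fingers":1.5}]' >/dev/null; python3 ck.py
python3 -m inch '[{"ax":0,"ay":0,"az":0,"dx":-0.58,"dy":0.76,"dz":0,"fingers":1.5}]' >/dev/null; python3 ck.py
python3 -m inch '[{"ax":0,"ay":0,"az":0,"dx":-0.71,"dy":0.65,"dz":0,"fingers":1.5}]' >/dev/null; python3 ck.py
```

```text
t 11.02 ang 55.0 r mm 55.3 Frad -7.0 Fcw -7.3 Fz 9.0 tcp [0.6102 0.1952 0.2483] gap 0.0207 M [-0.37  1.67  0.  ]
t 11.1 ang 45.3 r mm 55.5 Frad -7.6 Fcw -6.7 Fz 7.4 tcp [0.6175 0.1893 0.2483] gap 0.0208 M [-0.07  1.62 -0.01]
t 11.18 ang 35.6 r mm 55.6 Frad -5.1 Fcw -7.2 Fz 8.9 tcp [0.6237 0.1822 0.2483] gap 0.0211 M [0.21 1.55 0.01]
t 11.27 ang 25.9 r mm 55.8 Frad -5.4 Fcw -6.8 Fz 7.8 tcp [0.6286 0.1742 0.2484] gap 0.0209 M [ 0.49  1.36 -0.07]
t 11.35 ang 16.1 r mm 55.8 Frad -3.1 Fcw -7.2 Fz 6.8 tcp [0.6321 0.1653 0.2483] gap 0.0208 M [ 0.84  1.1  -0.02]
```

```bash
python3 -m inch '[{"ax":0,"ay":0,"az":0,"dx":-0.81,"dy":0.51,"dz":0,"fingers":1.5}]' >/dev/null; python3 ck.py
python3 -m inch '[{"ax":0,"ay":0,"az":0,"dx":-0.89,"dy":0.37,"dz":0,"fingers":1.5}]' >/dev/null; python3 ck.py
python3 -m inch '[{"ax":0,"ay":0,"az":0,"dx":-0.94,"dy":0.21,"dz":0,"fingers":1.5}]' >/dev/null; python3 ck.py
python3 -m inch '[{"ax":0,"ay":0,"az":0,"dx":-0.96,"dy":0.04,"dz":0,"fingers":1.5}]' >/dev/null; python3 ck.py
python3 -m inch '[{"ax":0,"ay":0,"az":0,"dx":-0.95,"dy":-0.13,"dz":0,"fingers":1.5}]' >/dev/null; python3 ck.py
```

```text
t 11.43 ang 6.3 r mm 55.9 Frad -0.8 Fcw -6.3 Fz 6.1 tcp [0.634  0.156  0.2484] gap 0.0212 M [ 0.99  0.57 -0.05]
t 11.52 ang -3.6 r mm 56.0 Frad -1.6 Fcw -7.3 Fz 5.4 tcp [0.6343 0.1463 0.2484] gap 0.0213 M [0.99 0.18 0.  ]
t 11.6 ang -13.6 r mm 56.0 Frad 0.1 Fcw -6.9 Fz 4.1 tcp [0.6329 0.1367 0.2484] gap 0.021 M [ 1.03 -0.1   0.01]
t 11.68 ang -23.6 r mm 56.0 Frad 1.3 Fcw -6.9 Fz 4.4 tcp [0.6298 0.1275 0.2484] gap 0.0211 M [ 0.95 -0.35  0.02]
t 11.77 ang -33.6 r mm 56.0 Frad 0.8 Fcw -6.9 Fz 4.1 tcp [0.6251 0.1189 0.2484] gap 0.0211 M [ 0.74 -0.63  0.09]
```

```bash
python3 -m inch '[{"ax":0,"ay":0,"az":0,"dx":-0.91,"dy":-0.29,"dz":0,"fingers":1.5}]' >/dev/null; python3 ck.py
python3 -m inch '[{"ax":0,"ay":0,"az":0,"dx":-0.85,"dy":-0.44,"dz":0,"fingers":1.5}]' >/dev/null; python3 ck.py
python3 -m inch '[{"ax":0,"ay":0,"az":0,"dx":-0.76,"dy":-0.58,"dz":0,"fingers":1.5}]' >/dev/null; python3 ck.py
python3 -m inch '[{"ax":0,"ay":0,"az":0,"dx":-0.65,"dy":-0.71,"dz":0,"fingers":1.5}]' >/dev/null; python3 ck.py
python3 -m inch '[{"ax":0,"ay":0,"az":0,"dx":-0.51,"dy":-0.81,"dz":0,"fingers":1.5}]' >/dev/null; python3 ck.py
```

```text
t 11.85 ang -43.5 r mm 56.0 Frad 0.7 Fcw -7.1 Fz 4.1 tcp [0.619  0.1113 0.2484] gap 0.0211 M [ 0.63 -0.7   0.02]
t 11.93 ang -53.5 r mm 55.9 Frad 0.5 Fcw -6.7 Fz 3.5 tcp [0.6117 0.1049 0.2484] gap 0.0211 M [ 0.53 -0.83  0.01]
t 12.02 ang -63.4 r mm 55.9 Frad -0.5 Fcw -7.9 Fz 3.6 tcp [0.6034 0.0999 0.2484] gap 0.0211 M [ 0.41 -0.88 -0.01]
t 12.1 ang -73.3 r mm 55.7 Frad -0.2 Fcw -6.3 Fz 3.1 tcp [0.5944 0.0965 0.2484] gap 0.0211 M [ 0.26 -0.91  0.05]
t 12.18 ang -83.3 r mm 55.6 Frad -0.6 Fcw -6.2 Fz 2.9 tcp [0.5849 0.0946 0.2484] gap 0.0211 M [ 0.09 -0.92  0.08]
```

```bash
python3 -m inch '[{"ax":0,"ay":0,"az":0,"dx":-0.37,"dy":-0.89,"dz":0,"fingers":1.5}]' >/dev/null; python3 ck.py
python3 -m inch '[{"ax":0,"ay":0,"az":0,"dx":-0.21,"dy":-0.94,"dz":0,"fingers":1.5}]' >/dev/null; python3 ck.py
python3 -m inch '[{"ax":0,"ay":0,"az":0,"dx":-0.04,"dy":-0.96,"dz":0,"fingers":1.5}]' >/dev/null; python3 ck.py
python3 -m inch '[{"ax":0,"ay":0,"az":0,"dx":0.13,"dy":-0.95,"dz":0,"fingers":1.5}]' >/dev/null; python3 ck.py
python3 -m inch '[{"ax":0,"ay":0,"az":0,"dx":0.29,"dy":-0.91,"dz":0,"fingers":1.5}]' >/dev/null; python3 ck.py
```

```text
t 12.27 ang -93.3 r mm 55.4 Frad -0.4 Fcw -6.5 Fz 3.1 tcp [0.5753 0.0945 0.2484] gap 0.021 M [ 0.   -1.03  0.02]
t 12.35 ang -103.3 r mm 55.3 Frad -0.4 Fcw -7.0 Fz 2.2 tcp [0.5657 0.096  0.2484] gap 0.021 M [-0.13 -0.98 -0.01]
t 12.43 ang -113.3 r mm 55.1 Frad -1.0 Fcw -7.6 Fz 2.6 tcp [0.5566 0.0992 0.2484] gap 0.0207 M [-0.4  -1.22  0.06]
t 12.52 ang -122.9 r mm 54.9 Frad -1.6 Fcw -11.4 Fz 0.8 tcp [0.5486 0.1038 0.2484] gap 0.0213 M [-0.92 -1.54 -0.04]
t 12.6 ang -132.7 r mm 54.7 Frad -1.5 Fcw -11.7 Fz 1.1 tcp [0.5413 0.1096 0.2484] gap 0.0208 M [-1.18 -1.31 -0.02]
```

Contact is clear: the tangential force jumped from 7.6 to 11.4 N at a knob angle of about -115°. A quarter turn from there ends at about -205° (= 155°).

```bash
python3 -m inch '[{"ax":0,"ay":0,"az":0,"dx":0.44,"dy":-0.85,"dz":0,"fingers":1.5},{"ax":0,"ay":0,"az":0,"dx":0.58,"dy":-0.76,"dz":0,"fingers":1.5}]' >/dev/null; python3 ck.py
python3 -m inch '[{"ax":0,"ay":0,"az":0,"dx":0.71,"dy":-0.65,"dz":0,"fingers":1.5},{"ax":0,"ay":0,"az":0,"dx":0.81,"dy":-0.51,"dz":0,"fingers":1.5}]' >/dev/null; python3 ck.py
python3 -m inch '[{"ax":0,"ay":0,"az":0,"dx":0.89,"dy":-0.37,"dz":0,"fingers":1.5},{"ax":0,"ay":0,"az":0,"dx":0.94,"dy":-0.21,"dz":0,"fingers":1.5}]' >/dev/null; python3 ck.py
```

```text
t 12.77 ang -152.8 r mm 54.4 Frad -1.6 Fcw -11.8 Fz 2.1 tcp [0.53   0.125  0.2484] gap 0.0211 M [-1.56 -0.98  0.02]
t 12.93 ang -173.2 r mm 54.1 Frad -1.2 Fcw -11.8 Fz 3.4 tcp [0.5247 0.1435 0.2483] gap 0.0208 M [-1.89 -0.39 -0.03]
t 13.1 ang 166.2 r mm 54.0 Frad -2.5 Fcw -11.7 Fz 5.0 tcp [0.526  0.1628 0.2483] gap 0.0212 M [-2.04  0.13  0.05]
```

```bash
python3 -m inch '[{"ax":0,"ay":0,"az":0,"dx":0.6,"dy":-0.05,"dz":0,"fingers":1.5},{"ax":0,"ay":0,"az":0,"dx":0.47,"dy":0.02,"dz":0,"fingers":1.5},{"ax":0,"ay":0,"az":0,"dx":0,"dy":0,"dz":0,"fingers":1.5}]' >/dev/null; python3 ck.py .5795 .1495
```

```text
t 13.35 ang 154.0 r mm 55.1 Frad -0.6 Fcw -4.9 Fz 7.7 tcp [0.53   0.1737 0.2483] gap 0.0206 M [-0.81  0.34  0.  ]
```

```bash
python3 -m inch '[{"ax":0,"ay":0,"az":0,"dx":-0.05,"dy":0,"dz":0,"fingers":1.5},{"ax":0,"ay":0,"az":0,"dx":0,"dy":0,"dz":0,"fingers":1.5}]' >/dev/null; python3 ck.py .5795 .1495
python3 -m inch '[{"ax":0,"ay":0,"az":0,"dx":0,"dy":0,"dz":0,"fingers":3.6},{"ax":0,"ay":0,"az":0,"dx":0,"dy":0,"dz":0,"fingers":3.6},{"ax":0,"ay":0,"az":0,"dx":0,"dy":0,"dz":0,"fingers":3.6},{"ax":0,"ay":0,"az":0,"dx":0,"dy":0,"dz":0,"fingers":3.6}]' 20; python3 ck.py .5795 .1495
```

```text
t 13.52 ang 154.1 r mm 55.1 Frad -0.5 Fcw -1.1 Fz 5.1 tcp [0.5299 0.1736 0.2483] gap 0.0207 M [-0.32  0.09 -0.05]
time_s: 13.85
tool_pos: [0.5294, 0.1739, 0.2473]
eef_rot: [-2.61, -1.747, 0.001]
contact_force: [-0.4, -0.2, -0.2]
finger_gap: 0.0357
t 13.85 ang 154.0 r mm 55.7 Frad 0.3 Fcw -0.3 Fz -0.2 tcp [0.5294 0.1739 0.2473] gap 0.0357 M [-0.14  0.09 -0.05]
```

Released with almost no force. Lifting off, then clearing the view.

```bash
python3 -m inch '[{"ax":0,"ay":0,"az":0,"dx":0,"dy":0,"dz":-0.5,"fingers":3.6},{"ax":0,"ay":0,"az":0,"dx":0,"dy":0,"dz":-1.5,"fingers":3.6},{"ax":0,"ay":0,"az":0,"dx":0,"dy":0,"dz":-2,"fingers":3.6},{"ax":0,"ay":0,"az":0,"dx":0,"dy":0,"dz":-2.5,"fingers":3.6},{"ax":0,"ay":0,"az":0,"dx":-1.5,"dy":0,"dz":-2,"fingers":3.6},{"ax":0,"ay":0,"az":0,"dx":-3,"dy":-1,"dz":0,"fingers":3.6},{"ax":0,"ay":0,"az":0,"dx":-3,"dy":-1.5,"dz":0,"fingers":3.6},{"ax":0,"ay":0,"az":0,"dx":-3,"dy":-1.5,"dz":0,"fingers":3.6},{"ax":0,"ay":0,"az":0,"dx":-3,"dy":-1.5,"dz":0,"fingers":3.6},{"ax":0,"ay":0,"az":0,"dx":-2,"dy":-1.5,"dz":0,"fingers":3.6},{"ax":0,"ay":0,"az":0,"dx":0,"dy":0,"dz":0,"fingers":3.6},{"ax":0,"ay":0,"az":0,"dx":0,"dy":0,"dz":0,"fingers":3.6}]'
python3 -c "
from go import *
from fit import M
for n in ('top','scene'): cv2.imwrite(f'pics/{n}3.png',grab_frame(n)[:,:,::-1])
cv2.imwrite('pics/w4.png',grab_frame('wrist')[:,:,::-1])
a=cv2.imread('pics/scene3.png'); crop(a,265,195,160,120,5,'pics/scc3.png')
a=[.5782+.055*np.cos(np.radians(154)),.1495+.055*np.sin(np.radians(154)),.261]
print(proj('scene',[a,loc(-.165,0,.08)],M['scene']),proj('top',a,M['top']))
"
```

```text
time_s: 14.85
tool_pos: [0.4056, 0.057, 0.3334]
eef_rot: [2.611, 1.745, 0.002]
contact_force: [0.6, -0.1, 0.3]
finger_gap: 0.0359
[[396.74284883 192.60600194]
 [317.48887298 245.73237652]] [[254.23635723 229.61456498]]
```

View pics/scc3.png

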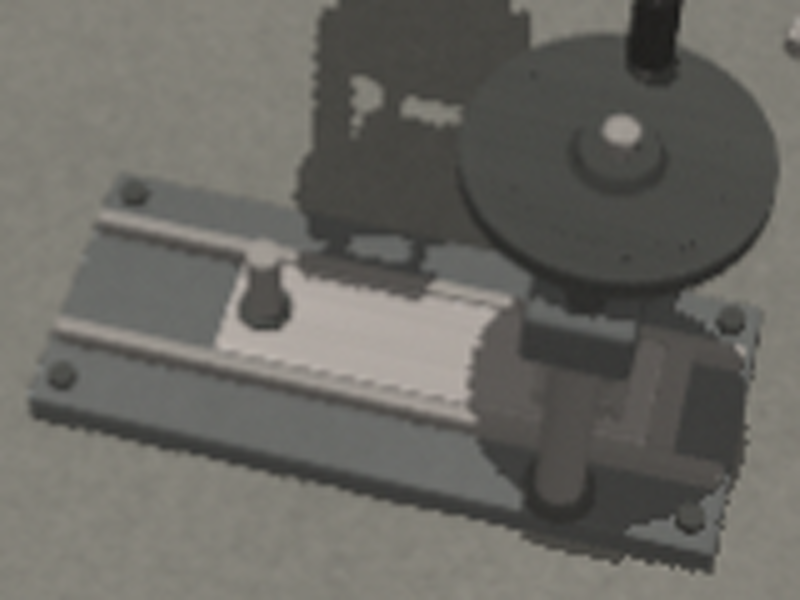

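View pics/top3.png

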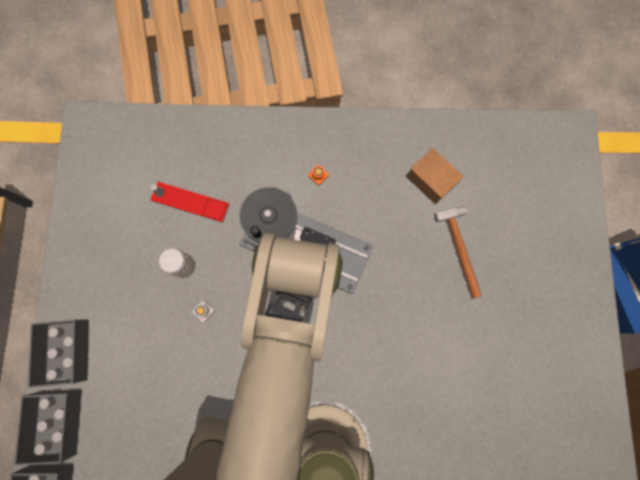

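View pics/scene3.png

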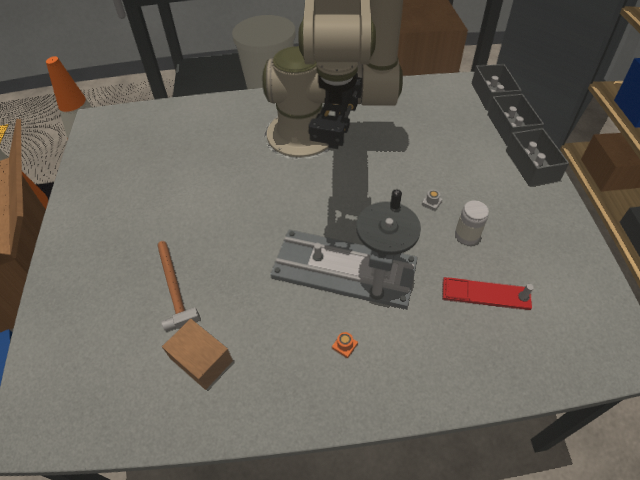

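In the scene view the knob top is at (397,192) against (396.7,192.6) predicted. The peg is at its home place, about (318,244), and the bystanders haven't moved. Handing in.

```bash
python3 -c "
from rig import ctrl
print(ctrl.close_job())"
```

```text
the job is handed in; nothing more can be done
None
```

I pushed the carrier home by its peg and clamped the housing with about a quarter turn past contact. The job was handed in at about 15 s of the 72 s allowed.

- **Carrier:** I pushed it until the force rose from about 11 N to about 34 N with no further travel. The peg then stood within about 1–2 pixels of its expected home position. The housing under the wheel could not be seen directly, so its place is inferred from the carrier being home.
- **Clamping:** The knob took about 7 N while turning freely. It jumped from 7.6 to 11.4 N after about 1.3 turns clockwise, which I took as contact. I turned about 91° further from there and stayed near 11.8 N throughout. The contact angle was only caught between two readings 10° apart, so the true extra turn is between about 82° and 92°. That is well short of the 150° that would overtighten it.
- **Release:** I took the load off the knob, opened the fingers with almost no force, and moved the arm well clear.
- **Last checks:** The knob was where predicted to within a pixel, the carrier was still home, and the other things on the bench had not visibly moved. No check failed. The only disagreement was a small centring error of about 1 mm, which put up to 8 N of sideways force on the knob partway round.

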